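Show the colour and where it goes

ROBOT

A 7-joint arm with a two-finger parallel gripper is mounted at the origin on the work surface. World frame = base frame: x ahead of the robot, y to its left, z up, the work surface at z = 0. Lengths are in m, angles in rad, forces in N, time in s.
With the tool pointing down it reaches from about 0.425 to 0.925 m from the base axis. Payload 6.8 kg.
Tool frame: the origin (TCP) lies between the finger pads, 19 mm behind the fingertips; this is the grasp point; z points along the fingers, y is the line along which they close (so a half turn about z gives the same grasp; the last joint's range is limited). The gripper opens to 85 mm and grips with 20 to 120 N. Pads are 22 mm wide; open, the fingers measure 114 mm over their backs; the gripper's body (76 mm by 85 mm) begins 54 mm behind the grasp point. The pads swing forward as they close: fully open they stand 13 mm farther back than shut.
Start: joints at [-1.452, 0.477, 0.022, 1.555, -0.011, 1.109, -0.083], TCP at [0.152, 0.658, 0.25] pointing down, gripper open.
Joint ranges: [-2.96, 2.96], [-0.34, 2.1], [-1.41, 1.46], [0.24, 2.44], [-1.37, 4.51], [0.17, 1.92], [-2.96, 2.96]. Speed limits (rad/s): [2.39, 2.39, 3.14, 3.14, 3.14, 3.14, 3.14].

INTERFACE

Orientations are given as [roll, pitch, yaw] about the fixed x, y, z axes, in that order (R = Rz(yaw) Ry(pitch) Rx(roll)).
In Python, from rig import * gives the robot as it stands.
- The arm moves only by the tool play_rows, never from a script. Its argument "increments" is a list of rows, each an object with "linear": the shift along the world's x, y, z scaled (see below), a list of three; "rotation": the turn, a rotation vector about the world's x, y, z scaled (see below), a list of three; "jaw": the opening, from 0 (shut) to 1 (fully open). In form: [{"linear": [tx, ty, tz], "rotation": [ax, ay, az], "jaw": jaw}, ...]. A call has 1 to 20 rows; each row is the pose to reach, as a shift and turn from the pose commanded when the call began; what a row does not reach only later rows make up. The controller multiplies each number of a shift by 0.5 m and each number of a turn by pi/2 rad. A row lasts 1/12 s, in which the tool goes at most 41.7 mm and 7.16 degrees, less where a joint would pass 70% of its speed; a pose out of reach is approached as far as the arm can. A call with a number of a shift or a turn outside -1 to 1 is refused whole. A call with a gripper value outside its range is refused whole. The fingers move at their own pace and stop on an object; the grip force is fixed at half the most. Time passes only in rows, so rows that repeat a pose let the fingers close. It gives the time, the measured TCP pose, the force, the opening and the grip force at its end, in the units of the state.
- state(): the state, without advancing time (a new reading comes with each control period).
- get_image(name): name is "side" or "top" or "wrist"; returns (picture, depth): 400x640x3 uint8, red, green, blue; 400x640 float32, m along the optical axis (not along the pixel's ray), 0 where there is no reading.
- camera_params(name): a dict with "fx", "fy", "cx", "cy" (pixels), "distortion" ([k1, k2, p1, p2, k3] as OpenCV has them; the pictures are not rectified), "T" (4x4, takes a point from camera to world coordinates). Camera axes: x right, y down, z forward; pixel columns grow to the right and rows downward; lengths in m; the calibration is good to about 2 mm. A picture is of the moment at which its call begins: read the wrist's pose just before it. camera_params takes no time and is no camera call; for the wrist camera it gives the pose at the moment of the call.
- job_done(): hands the job in; it is judged then, once.
Trained networks look in the newest picture that a camera, given by its name, has taken for a name from the list of things; names that differ only in an ending like _2 or _b are one class to them, and where a whole thing is asked for, a point or a joint stands for the part that bears it (a point fixed in the world has none). Each returns a list of dicts, best first, with "score" (0 to 1); they miss things now and then, are a little off and sometimes report something else, mostly with a low value. They report only what shows in the picture. A call takes as long as a camera call. They do not tell look-alikes from the thing itself.
- cut_out(label, camera): "pixels" (400x640 bool, what is visible of it) and "pixel" ([column, row] in pixels, amid what is visible of it).
- tip_of(label, camera): "pixel" ([column, row] in pixels: a listed point, or the origin of a listed thing).
The state is a dict: "clock": time; "joint_pos": joint angles; "qvel": joint speeds; "tau": joint torques, N m; "tcp_pos": TCP position; "tool_rot": TCP orientation; "wrist_force": force on the tool from outside, world axes, zero at the start; "torque": the same for the moment, N m; "grip_width": opening from 0.0 (shut) to 1.0 (fully open); "finger_force": force on a finger pad.
Only numpy, scipy, OpenCV 4.12 (cv2) and the standard library are available. Lean on these libraries where they do the work, as an engineer would, in place of code of your own. Each camera call takes 0.05 s, during which the arm holds its last target. There are 200 camera calls.

TASK

We are filming a painting lesson: press the red record button down fully and let it come up again, then point at the jar of yellow paint, and after that at the lemon painted on the wet canvas. Each time bring the fingertips directly over the middle of it, two to four centimetres above, and keep still there for a good two seconds; do not point at the other jars or fruits. Touch nothing on the table but the button, lift nothing, and finish with the arm drawn well back from the canvas, at least 15 cm above it or away from it.

Things in the scene. Friction and masses are not known exactly. Their poses are not given: they have to be found in the camera images.
- rec_top (a point): middle of the top face of the round red record button (32 mm across) in its black housing, which is fixed on the table between the robot and the easel; it is pressed straight down and moves with the button
- rec (a joint): travel of the record button in m: 0 up, 0.006 fully down; a spring (about 5 N fully down) brings it up again
- jar_yellow: closed jar of yellow paint with a yellow lid and a paper band round it, 54 mm across, 72 mm tall, standing loose in the tray. Origin at the centre of its underside, z up
- jar_yellow_lid (a point): centre of the top of the yellow jar's lid, 72 mm above its underside
- jar_red: closed jar of red paint with a red lid and a paper band round it, 54 mm across, 72 mm tall, standing loose in the tray. Origin at the centre of its underside
- jar_red_lid (a point): centre of the top of the red jar's lid
- jar_green: closed jar of green paint with a green lid and a paper band round it, 54 mm across, 72 mm tall, standing loose in the tray. Origin at the centre of its underside
- jar_green_lid (a point): centre of the top of the green jar's lid
- tray: shallow open wooden tray fixed on the table to the robot's right, 130 x 270 x 22 mm (its long side along its y), with the three jars standing in a row along its y, about 90 mm apart, in any order. Origin under its centre, z up
- easel: low wooden table easel, fixed, to the robot's left, with a wet canvas 200 mm (along the slope) by 280 mm (along its y) that rises away from the robot (along the easel's +x) at 18 degrees; origin on the table under the canvas's middle, where the painted surface is 60 mm high; the canvas surface runs from 29 mm high at its near edge to 91 mm at its far edge
- lemon: painted yellow lemon, 66 x 42 mm. Fixed flat patch 2 mm thick on the canvas; its origin is its middle on the canvas surface (60 mm above the table), z vertical, x the uphill direction seen from above. The three fruits stand in one row across the canvas, 80 mm apart, in any order
- apple: painted red apple, 60 x 52 mm, with a brown stalk. Fixed flat patch 2 mm thick on the canvas; its origin is its middle on the canvas surface (60 mm above the table), z vertical, x the uphill direction seen from above. The three fruits stand in one row across the canvas, 80 mm apart, in any order
- pear: painted green pear, 48 mm wide, 63 mm long, with a brown stalk. Fixed flat patch 2 mm thick on the canvas; its origin is its middle on the canvas surface (60 mm above the table), z vertical, x the uphill direction seen from above. The three fruits stand in one row across the canvas, 80 mm apart, in any order
- brush_pot: white ceramic pot, 80 mm across the rim, 90 mm tall, with brushes standing in it up to 215 mm high; loose, beyond the tray and the easel. Origin at the centre of its underside
- brush: paint brush 190 mm long lying loose on the table beyond the tray. Origin at the underside of its middle, along its x
There are look-alikes about, which are no part of the job. There is more than one size of the brush_pot; the job needs the smaller. Several things have the shape of the jar_yellow; the one meant has the colours described above.

How it is judged:
By the outcome, as a careful person would: the job done as asked, in the order asked, and still so for the second after the job is handed in, with the robot touching nothing.
It also fails if it takes over 61 s, if anything falls off the work surface, if the arm or the gripper's body presses on something with over 40 N, if the wrist force passes 120 N, or if a joint passes its speed limit or range.

## Working session

There is one attempt and no reset: what is moved stays moved. The work goes in short steps, Python scripts to look and compute and a tool call to move; the robot and the scene stay as the last step left them, time stands still between calls to the robot, and variables do not carry over. Pictures are saved under pics/ and viewed, at most 10 in all, crops included, and the job is handed in when it is done.

Besides the shell and the picture viewer there is one more tool, called after ">>>" as a command line: name --argument value ..., lists and objects as JSON in quotes. play_rows: Moves the arm, as the interface text tells. Its arguments: {"type":"object","properties":{"increments":{"type":"array"}},"required":["increments"]}

```bash
mkdir -p pics
cat > h.py <<'E'
from rig import *
import numpy as np, cv2
def world(cam,depth,pix,P=None,r=2):
    P=P or camera_params(cam)
    u,v=pix; iu,iv=int(round(u)),int(round(v))
    w=depth[max(0,iv-r):iv+r+1,max(0,iu-r):iu+r+1]; w=w[w>0]
    d=np.median(w)
    K=np.array([[P['fx'],0,P['cx']],[0,P['fy'],P['cy']],[0,0,1]])
    x,y=cv2.undistortPoints(np.array([[[u,v]]],float),K,np.array(P['distortion'],float))[0,0]
    return (np.array(P['T'])@[x*d,y*d,d,1])[:3]
E
python3 - <<'E'
from h import *
s=state();print(s['clock'],s['tcp_pos'],s['tool_rot'],s['grip_width'])
for c in ['top','side']:
    im,d=get_image(c); cv2.imwrite(f'pics/{c}0.png',im[:,:,::-1])
    for n in ['rec_top','jar_yellow_lid','jar_yellow','lemon','jar_red_lid','jar_green_lid','apple','pear']:
        for t in tip_of(n,c)[:3]:
            try: w=world(c,d,t['pixel']).round(3)
            except Exception as e: w=None
            print(c,n,round(t['score'],2),np.round(t['pixel']),w)
E
```

```text
0.0 [0.15169416 0.65716125 0.24901956] [-3.13976123e+00  1.38215688e-04  2.91476857e+00] 0.9982856390567614
top rec_top 0.59 [229. 270.] [0.429 0.186 0.022]
top jar_yellow_lid 0.79 [408. 312.] [ 0.343 -0.263  0.071]
top jar_yellow_lid 0.77 [440. 253.] [ 0.487 -0.336  0.078]
top jar_yellow 0.93 [406. 306.] [ 0.359 -0.257  0.071]
top jar_yellow 0.74 [438. 253.] [ 0.487 -0.332  0.077]
top lemon 0.66 [425. 171.] [ 0.697 -0.311  0.019]
top lemon 0.51 [232. 197.] [0.611 0.176 0.064]
top jar_red_lid 0.8 [401. 258.] [ 0.474 -0.242  0.077]
top jar_green_lid 0.57 [370. 254.] [ 0.481 -0.167  0.077]
top jar_green_lid 0.25 [232. 204.] [0.594 0.176 0.06 ]
top apple 0.73 [441. 256.] [ 0.48  -0.338  0.077]
top apple 0.68 [260. 205.] [0.594 0.107 0.061]
top pear 0.92 [195. 195.] [0.614 0.27  0.062]
side rec_top 0.65 [275. 160.] [ 0.762 -0.104  0.035]
side rec_top 0.61 [280. 347.] [0.435 0.181 0.022]
side jar_yellow_lid 0.94 [470. 199.] [ 0.355 -0.286  0.072]
side jar_yellow_lid 0.62 [433. 152.] [ 0.484 -0.344  0.076]
side jar_yellow 0.82 [426. 175.] [ 0.474 -0.319  0.029]
side jar_yellow 0.77 [461. 225.] [ 0.342 -0.25   0.031]
side lemon 0.89 [214. 276.] [0.606 0.183 0.062]
side jar_green_lid 0.57 [387. 202.] [ 0.475 -0.158  0.078]
side apple 0.58 [246. 252.] [0.602 0.112 0.062]
side pear 0.79 [174. 302.] [0.616 0.265 0.062]
```

View pics/top0.png

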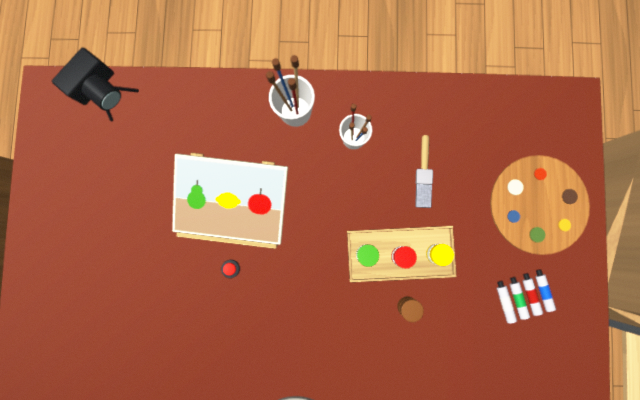

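View pics/side0.png

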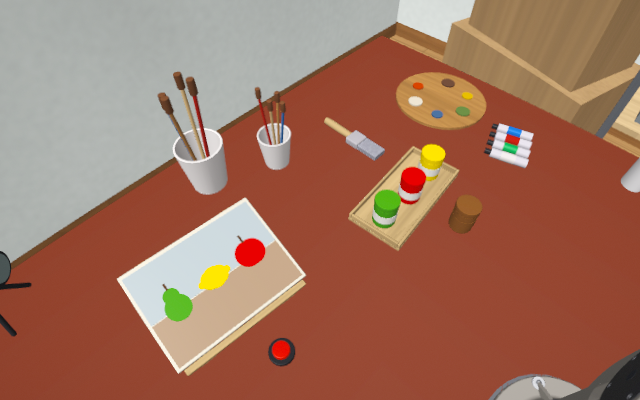

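The top picture shows the tray at (402,254), with green, red and yellow lids at columns 368, 404 and 442. It also shows the canvas at (230,200) with pear, lemon and apple, and the button at (230,269). The jar_yellow candidates are the yellow-lidded jar in the tray at (442,254) and the brown one outside it at (410,310). The yellow one fits the description: yellow lid, paper band, in the tray. The palette's yellow dab at (565,225) is no jar. I'll refine the positions by colour and confirm the jar in a crop.

Run:
```python
from h import *
B={'rec':[(.43,.184),.035,'r'],'jar':[(.485,-.338),.045,'y'],'lemon':[(.608,.178),.05,'y']}
for c in ['top','side']:
    im,d=get_image(c);P=camera_params(c)
    K=np.array([[P['fx'],0,P['cx']],[0,P['fy'],P['cy']],[0,0,1]])
    uv=np.stack(np.meshgrid(np.arange(640.),np.arange(400.)),-1).reshape(-1,1,2)
    n=cv2.undistortPoints(uv,K,np.array(P['distortion'],float)).reshape(400,640,2)
    W=np.concatenate([n*d[...,None],d[...,None],np.ones((400,640,1))],-1)@np.array(P['T']).T
    r,g,b=[im[...,i].astype(int) for i in range(3)]
    M={'y':(r>170)&(g>150)&(b<90),'r':(r>190)&(g<60)&(b<60)}
    for k,(xy,R,col) in B.items():
        m=M[col]&(np.hypot(W[...,0]-xy[0],W[...,1]-xy[1])<R)&(d>0)
        p=W[m][:,:3]
        if k!='lemon': p=p[p[:,2]>np.percentile(p[:,2],80)-.006]
        print(c,k,len(p),'mean',p.mean(0).round(4),'mid',((p.min(0)+p.max(0))/2).round(4),'ext',np.ptp(p,0).round(3), 'zmax',p[:,2].max().round(4))
    if c=='side':
        a=cv2.resize(im[130:250,340:500],None,fx=4,fy=4,interpolation=2)
        cv2.imwrite('pics/jars.png',a[:,:,::-1])
```

```text
top rec 19 mean [0.4349 0.1771 0.0218] mid [0.4325 0.1799 0.0214] ext [0.028 0.017 0.007] zmax 0.0248
top jar 388 mean [ 0.4835 -0.3425  0.0774] mid [ 0.4838 -0.3422  0.0784] ext [0.051 0.053 0.01 ] zmax 0.0836
top lemon 271 mean [0.6034 0.1871 0.0612] mid [0.603  0.1873 0.0605] ext [0.037 0.058 0.018] zmax 0.0695
side rec 237 mean [0.4317 0.1833 0.0213] mid [0.4322 0.1833 0.021 ] ext [0.028 0.029 0.009] zmax 0.0255
side jar 341 mean [ 0.484  -0.3419  0.0765] mid [ 0.4854 -0.344   0.0754] ext [0.054 0.057 0.008] zmax 0.0796
side lemon 548 mean [0.6044 0.1846 0.0611] mid [0.6044 0.1846 0.0609] ext [0.039 0.063 0.016] zmax 0.0688
```

View pics/jars.png

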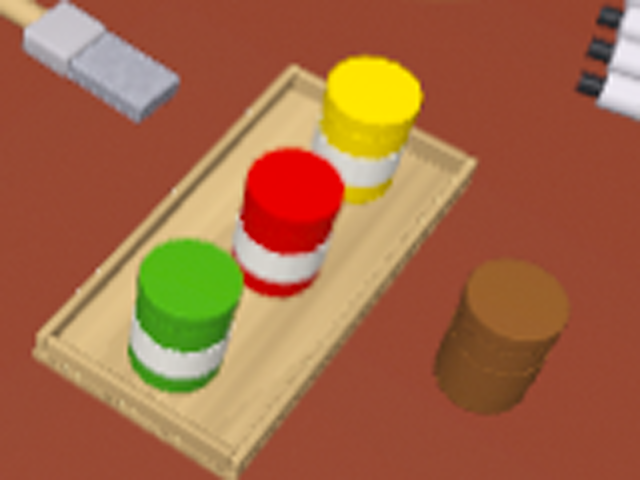

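The enlarged crop shows the yellow-lidded jar with a white band at crop (370,110), in the tray's far right end. The plain brown jar at (500,330) is the look-alike. Both cameras agree to about 3 mm. Next I move above the button with the jaw shutting on the way.

>>> play_rows --increments '[{"linear":[0.14,-0.237,-0.05],"rotation":[0,0,0],"jaw":0},{"linear":[0.56,-0.948,-0.2],"rotation":[0,0,0],"jaw":0},{"linear":[0.56,-0.948,-0.2],"rotation":[0,0,0],"jaw":0},{"linear":[0.56,-0.948,-0.2],"rotation":[0,0,0],"jaw":0},{"linear":[0.56,-0.948,-0.2],"rotation":[0,0,0],"jaw":0},{"linear":[0.56,-0.948,-0.2],"rotation":[0,0,0],"jaw":0},{"linear":[0.56,-0.948,-0.2],"rotation":[0,0,0],"jaw":0},{"linear":[0.56,-0.948,-0.2],"rotation":[0,0,0],"jaw":0},{"linear":[0.56,-0.948,-0.2],"rotation":[0,0,0],"jaw":0},{"linear":[0.56,-0.948,-0.2],"rotation":[0,0,0],"jaw":0},{"linear":[0.56,-0.948,-0.2],"rotation":[0,0,0],"jaw":0},{"linear":[0.56,-0.948,-0.2],"rotation":[0,0,0],"jaw":0},{"linear":[0.56,-0.948,-0.2],"rotation":[0,0,0],"jaw":0},{"linear":[0.56,-0.948,-0.2],"rotation":[0,0,0],"jaw":0},{"linear":[0.56,-0.948,-0.2],"rotation":[0,0,0],"jaw":0},{"linear":[0.56,-0.948,-0.2],"rotation":[0,0,0],"jaw":0},{"linear":[0.56,-0.948,-0.2],"rotation":[0,0,0],"jaw":0},{"linear":[0.56,-0.948,-0.2],"rotation":[0,0,0],"jaw":0}]'

```text
clock: 2.5
tcp_pos: [0.4314, 0.1853, 0.1503]
tool_rot: [3.141, 0.0, 2.917]
wrist_force: [-0.1, -0.1, 0.3]
grip_width: -0.002
finger_force: 0.0
```

Run:
```python
from h import *
s=state();print(s['clock'],s['tcp_pos'],s['tool_rot'],s['joint_pos'],s['grip_width'],s['wrist_force'])
P=camera_params('wrist');im,d=get_image('wrist');cv2.imwrite('pics/w1.png',im[:,:,::-1])
for t in tip_of('rec_top','wrist')[:2]: print(t, world('wrist',d,t['pixel'],P))
r,g,b=[im[...,i].astype(int) for i in range(3)]
m=((r>150)&(g<50)&(b<50)).astype(np.uint8)
n,l,st,ce=cv2.connectedComponentsWithStats(m)
for i in range(1,n):
    if st[i,4]>200: print(st[i],ce[i],world('wrist',d,ce[i],P))
```

```text
2.5 [0.43135234 0.18532017 0.15027093] [3.14068793e+00 3.64008474e-05 2.91728748e+00] [-0.71568934  0.2768029   0.20688882  2.13997877 -0.08509365  0.73158896
  0.89337745] -0.0015827295840836674 [-0.06327406 -0.13167883  0.252977  ]
{'pixel': [314.2, 194.4], 'score': 0.97} [0.4311842  0.1817415  0.02076026]
```

View pics/w1.png

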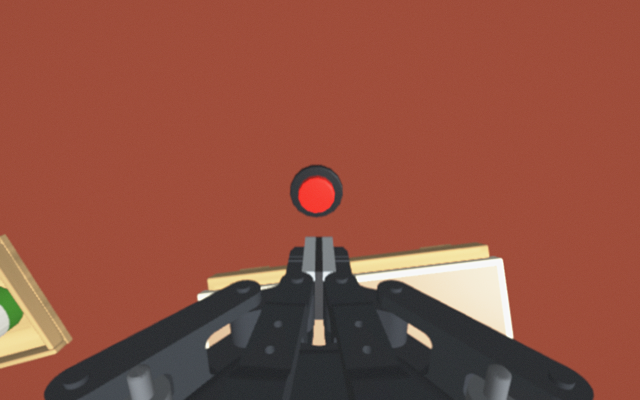

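The wrist view puts the button at (316,194), which gives about (0.4315, 0.182). I'll shift y by -3 mm and go down to near full press, watching the force.

>>> play_rows --increments '[{"linear":[0,-0.007,-0.08],"rotation":[0,0,0],"jaw":0},{"linear":[0,-0.007,-0.15],"rotation":[0,0,0],"jaw":0},{"linear":[0,-0.007,-0.2],"rotation":[0,0,0],"jaw":0},{"linear":[0,-0.007,-0.21],"rotation":[0,0,0],"jaw":0},{"linear":[0,-0.007,-0.215],"rotation":[0,0,0],"jaw":0},{"linear":[0,-0.007,-0.22],"rotation":[0,0,0],"jaw":0},{"linear":[0,-0.007,-0.224],"rotation":[0,0,0],"jaw":0},{"linear":[0,-0.007,-0.228],"rotation":[0,0,0],"jaw":0},{"linear":[0,-0.007,-0.228],"rotation":[0,0,0],"jaw":0},{"linear":[0,-0.007,-0.228],"rotation":[0,0,0],"jaw":0}]'

```text
clock: 3.43
tcp_pos: [0.4324, 0.181, 0.0369]
tool_rot: [3.14, 0.001, 2.915]
wrist_force: [-2.0, 0.1, 4.1]
grip_width: -0.002
finger_force: 1.8
```

>>> play_rows --increments '[{"linear":[0,0,-0.002],"rotation":[0,0,0],"jaw":0},{"linear":[0,0,-0.004],"rotation":[0,0,0],"jaw":0},{"linear":[0,0,-0.004],"rotation":[0,0,0],"jaw":0},{"linear":[0,0,-0.004],"rotation":[0,0,0],"jaw":0}]'

```text
clock: 3.77
tcp_pos: [0.4324, 0.1809, 0.0347]
tool_rot: [3.14, 0.001, 2.915]
wrist_force: [-2.4, 2.0, 9.4]
grip_width: 0.001
finger_force: 5.1
```

>>> play_rows --increments '[{"linear":[0,0,-0.003],"rotation":[0,0,0],"jaw":0},{"linear":[0,0,-0.003],"rotation":[0,0,0],"jaw":0},{"linear":[0,0,-0.003],"rotation":[0,0,0],"jaw":0}]'

```text
clock: 4.02
tcp_pos: [0.4325, 0.1809, 0.0343]
tool_rot: [3.14, 0.001, 2.915]
wrist_force: [-7.3, -0.6, 29.1]
grip_width: 0.001
finger_force: 14.5
```

The press bottomed out (force jumped to 29 N while the travel stopped). Now I raise.

>>> play_rows --increments '[{"linear":[0,0,0.03],"rotation":[0,0,0],"jaw":0},{"linear":[0,0,0.38],"rotation":[0,0,0],"jaw":0},{"linear":[0,0,0.38],"rotation":[0,0,0],"jaw":0},{"linear":[0,0,0.38],"rotation":[0,0,0],"jaw":0},{"linear":[0,0,0.38],"rotation":[0,0,0],"jaw":0},{"linear":[0,0,0.38],"rotation":[0,0,0],"jaw":0},{"linear":[0,0,0.38],"rotation":[0,0,0],"jaw":0},{"linear":[0,0,0.38],"rotation":[0,0,0],"jaw":0}]'

```text
clock: 4.68
tcp_pos: [0.4317, 0.1801, 0.2223]
tool_rot: [3.141, 0.0, 2.915]
wrist_force: [0.7, -0.4, -0.3]
grip_width: -0.005
finger_force: 0.0
```

Run:
```python
from h import *
s=state();print(s['clock'],s['tcp_pos'],s['wrist_force'])
im,d=get_image('wrist')
for t in tip_of('rec_top','wrist')[:1]: print(t['score'], world('wrist',d,t['pixel']))
```

```text
4.6833 [0.43170676 0.18005579 0.22233926] [ 0.72907571 -0.3813343  -0.3087047 ]
0.86 [0.43089801 0.17796269 0.01911821]
```

>>> play_rows --increments '[{"linear":[0.05,-0.46,0],"rotation":[0,0,0],"jaw":0},{"linear":[0.09,-0.92,0],"rotation":[0,0,0],"jaw":0},{"linear":[0.09,-0.92,0],"rotation":[0,0,0],"jaw":0},{"linear":[0.09,-0.92,0],"rotation":[0,0,0],"jaw":0},{"linear":[0.09,-0.92,0],"rotation":[0,0,0],"jaw":0},{"linear":[0.09,-0.92,0],"rotation":[0,0,0],"jaw":0},{"linear":[0.09,-0.92,0],"rotation":[0,0,0],"jaw":0},{"linear":[0.09,-0.92,0],"rotation":[0,0,0],"jaw":0},{"linear":[0.09,-0.92,0],"rotation":[0,0,0],"jaw":0},{"linear":[0.09,-0.92,0],"rotation":[0,0,0],"jaw":0},{"linear":[0.09,-0.92,0],"rotation":[0,0,0],"jaw":0},{"linear":[0.09,-0.92,0],"rotation":[0,0,0],"jaw":0},{"linear":[0.09,-0.92,0],"rotation":[0,0,0],"jaw":0},{"linear":[0.09,-0.92,0],"rotation":[0,0,0],"jaw":0},{"linear":[0.09,-0.92,0],"rotation":[0,0,0],"jaw":0},{"linear":[0.09,-0.92,0],"rotation":[0,0,0],"jaw":0}]'

```text
clock: 6.12
tcp_pos: [0.4769, -0.2776, 0.2218]
tool_rot: [3.141, -0.001, 2.918]
wrist_force: [0.5, 0.1, -0.4]
grip_width: 0.0
finger_force: 0.0
```

Run:
```python
from h import *
s=state();print(s['clock'],s['tcp_pos'],s['tool_rot'],s['joint_pos'])
P=camera_params('wrist');im,d=get_image('wrist');cv2.imwrite('pics/w2.png',im[:,:,::-1])
for t in tip_of('jar_yellow_lid','wrist')[:3]: print(t, world('wrist',d,t['pixel'],P))
```

```text
6.1167 [ 0.47690846 -0.27762098  0.22179629] [ 3.14060013e+00 -1.44041421e-03  2.91765312e+00] [-0.01806583  0.33482775  0.53929118  1.90955994 -0.209071    0.9540129
  1.96564863]
{'pixel': [286.4, 37.2], 'score': 0.9} [ 0.34830075 -0.27498844  0.07076407]
{'pixel': [248.8, 211.7], 'score': 0.82} [ 0.48370642 -0.3451149   0.07658772]
```

View pics/w2.png

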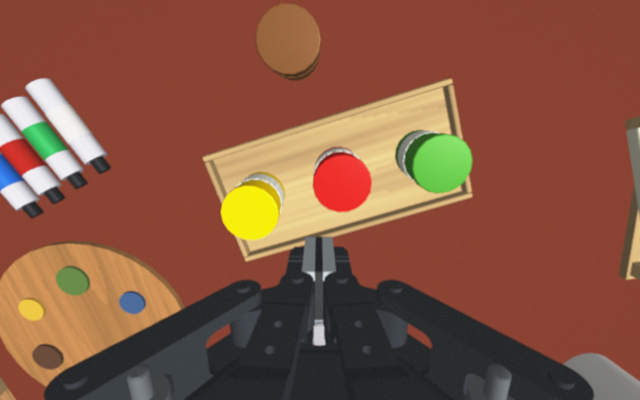

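The wrist view shows the yellow lid at (250,211), with red and green to its right. That gives about (0.484, -0.343, 0.0765). I shift over it, descend to 3 cm above, then hold.

>>> play_rows --increments '[{"linear":[0.014,-0.08,0],"rotation":[0,0,0],"jaw":0},{"linear":[0.014,-0.131,0],"rotation":[0,0,0],"jaw":0},{"linear":[0.014,-0.131,-0.06],"rotation":[0,0,0],"jaw":0},{"linear":[0.014,-0.131,-0.12],"rotation":[0,0,0],"jaw":0},{"linear":[0.014,-0.131,-0.17],"rotation":[0,0,0],"jaw":0},{"linear":[0.014,-0.131,-0.192],"rotation":[0,0,0],"jaw":0},{"linear":[0.014,-0.131,-0.192],"rotation":[0,0,0],"jaw":0},{"linear":[0.014,-0.131,-0.192],"rotation":[0,0,0],"jaw":0},{"linear":[0.014,-0.131,-0.192],"rotation":[0,0,0],"jaw":0},{"linear":[0.014,-0.131,-0.192],"rotation":[0,0,0],"jaw":0}]'

```text
clock: 7.05
tcp_pos: [0.4848, -0.3458, 0.1283]
tool_rot: [-3.141, 0.003, 2.915]
wrist_force: [0.1, -0.0, 0.1]
grip_width: 0.001
finger_force: 0.0
```

Run:
```python
from h import *
s=state();print(s['clock'],s['tcp_pos'],s['tool_rot'],s['wrist_force'])
im,d=get_image('side');a=cv2.resize(im[100:260,340:540],None,fx=3,fy=3);cv2.imwrite('pics/s2.png',a[:,:,::-1])
```

```text
7.05 [ 0.48484972 -0.34579593  0.12833325] [-3.14090149e+00  3.02641065e-03  2.91508237e+00] [ 0.129045   -0.03932802  0.08657921]
```

View pics/s2.png

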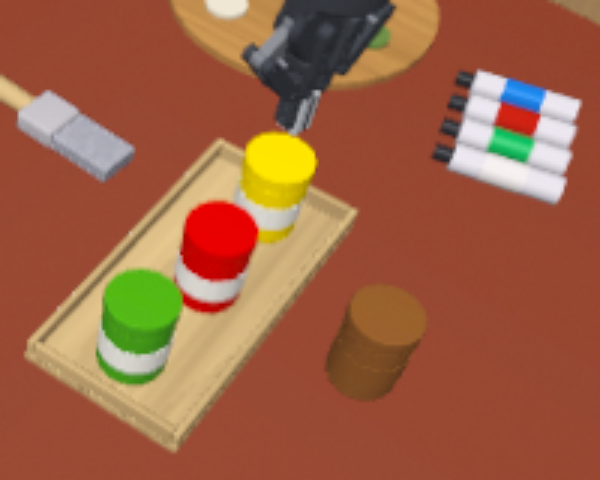

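The picture shows the fingertips at crop (293,128), above the yellow lid, which is consistent with being 3 cm over it. I make a tiny correction and hold.

>>> play_rows --increments '[{"linear":[-0.001,0.005,-0.004],"rotation":[0,0,0],"jaw":0},{"linear":[-0.001,0.005,-0.004],"rotation":[0,0,0],"jaw":0},{"linear":[-0.001,0.005,-0.004],"rotation":[0,0,0],"jaw":0},{"linear":[-0.001,0.005,-0.004],"rotation":[0,0,0],"jaw":0},{"linear":[-0.001,0.005,-0.004],"rotation":[0,0,0],"jaw":0},{"linear":[-0.001,0.005,-0.004],"rotation":[0,0,0],"jaw":0},{"linear":[-0.001,0.005,-0.004],"rotation":[0,0,0],"jaw":0},{"linear":[-0.001,0.005,-0.004],"rotation":[0,0,0],"jaw":0},{"linear":[-0.001,0.005,-0.004],"rotation":[0,0,0],"jaw":0},{"linear":[-0.001,0.005,-0.004],"rotation":[0,0,0],"jaw":0},{"linear":[-0.001,0.005,-0.004],"rotation":[0,0,0],"jaw":0},{"linear":[-0.001,0.005,-0.004],"rotation":[0,0,0],"jaw":0},{"linear":[-0.001,0.005,-0.004],"rotation":[0,0,0],"jaw":0},{"linear":[-0.001,0.005,-0.004],"rotation":[0,0,0],"jaw":0},{"linear":[-0.001,0.005,-0.004],"rotation":[0,0,0],"jaw":0},{"linear":[-0.001,0.005,-0.004],"rotation":[0,0,0],"jaw":0},{"linear":[-0.001,0.005,-0.004],"rotation":[0,0,0],"jaw":0},{"linear":[-0.001,0.005,-0.004],"rotation":[0,0,0],"jaw":0},{"linear":[-0.001,0.005,-0.004],"rotation":[0,0,0],"jaw":0},{"linear":[-0.001,0.005,-0.004],"rotation":[0,0,0],"jaw":0}]'

```text
clock: 8.77
tcp_pos: [0.4833, -0.3428, 0.1245]
tool_rot: [3.142, -0.0, 2.915]
wrist_force: [-0.3, -1.0, -0.6]
grip_width: 0.003
finger_force: 0.0
```

>>> play_rows --increments '[{"linear":[0,0,0],"rotation":[0,0,0],"jaw":0},{"linear":[0,0,0],"rotation":[0,0,0],"jaw":0},{"linear":[0,0,0],"rotation":[0,0,0],"jaw":0},{"linear":[0,0,0],"rotation":[0,0,0],"jaw":0},{"linear":[0,0,0],"rotation":[0,0,0],"jaw":0},{"linear":[0,0,0],"rotation":[0,0,0],"jaw":0},{"linear":[0,0,0],"rotation":[0,0,0],"jaw":0},{"linear":[0,0,0],"rotation":[0,0,0],"jaw":0},{"linear":[0,0,0],"rotation":[0,0,0],"jaw":0},{"linear":[0,0,0],"rotation":[0,0,0],"jaw":0},{"linear":[0,0,0],"rotation":[0,0,0],"jaw":0},{"linear":[0,0,0],"rotation":[0,0,0],"jaw":0},{"linear":[0,0,0],"rotation":[0,0,0],"jaw":0},{"linear":[0,0,0],"rotation":[0,0,0],"jaw":0},{"linear":[0,0,0],"rotation":[0,0,0],"jaw":0},{"linear":[0,0,0],"rotation":[0,0,0],"jaw":0},{"linear":[0,0,0],"rotation":[0,0,0],"jaw":0},{"linear":[0,0,0],"rotation":[0,0,0],"jaw":0}]'

```text
clock: 10.27
tcp_pos: [0.4833, -0.3428, 0.1245]
tool_rot: [3.142, 0.0, 2.915]
wrist_force: [0.3, 0.4, -0.4]
grip_width: -0.002
finger_force: 0.0
```

Held for 3 s. I raise and travel toward the canvas.

>>> play_rows --increments '[{"linear":[0,0,0.08],"rotation":[0,0,0],"jaw":0},{"linear":[0,0,0.16],"rotation":[0,0,0],"jaw":0},{"linear":[0,0,0.24],"rotation":[0,0,0],"jaw":0},{"linear":[0.24,0.98,0.24],"rotation":[0,0,0],"jaw":0},{"linear":[0.24,0.98,0.24],"rotation":[0,0,0],"jaw":0},{"linear":[0.24,0.98,0.24],"rotation":[0,0,0],"jaw":0},{"linear":[0.24,0.98,0.24],"rotation":[0,0,0],"jaw":0},{"linear":[0.24,0.98,0.24],"rotation":[0,0,0],"jaw":0},{"linear":[0.24,0.98,0.24],"rotation":[0,0,0],"jaw":0},{"linear":[0.24,0.98,0.24],"rotation":[0,0,0],"jaw":0},{"linear":[0.24,0.98,0.24],"rotation":[0,0,0],"jaw":0},{"linear":[0.24,0.98,0.24],"rotation":[0,0,0],"jaw":0},{"linear":[0.24,0.98,0.24],"rotation":[0,0,0],"jaw":0},{"linear":[0.24,0.98,0.24],"rotation":[0,0,0],"jaw":0},{"linear":[0.24,0.98,0.24],"rotation":[0,0,0],"jaw":0},{"linear":[0.24,0.98,0.24],"rotation":[0,0,0],"jaw":0},{"linear":[0.24,0.98,0.24],"rotation":[0,0,0],"jaw":0},{"linear":[0.24,0.98,0.24],"rotation":[0,0,0],"jaw":0},{"linear":[0.24,0.98,0.24],"rotation":[0,0,0],"jaw":0}]'

```text
clock: 11.85
tcp_pos: [0.6032, 0.1453, 0.2445]
tool_rot: [-3.141, 0.0, 2.913]
wrist_force: [-0.4, -0.8, 0.1]
grip_width: -0.0
finger_force: 0.0
```

>>> play_rows --increments '[{"linear":[0,0.078,0],"rotation":[0,0,0],"jaw":0},{"linear":[0,0.078,0],"rotation":[0,0,0],"jaw":0},{"linear":[0,0.078,0],"rotation":[0,0,0],"jaw":0},{"linear":[0,0.078,0],"rotation":[0,0,0],"jaw":0}]'

```text
clock: 12.18
tcp_pos: [0.6033, 0.1845, 0.2446]
tool_rot: [-3.141, 0.0, 2.913]
wrist_force: [-0.2, 0.2, -0.4]
grip_width: -0.001
finger_force: 0.0
```

Run:
```python
from h import *
s=state();print(s['clock'],s['tcp_pos'],s['tool_rot'],s['wrist_force'])
P=camera_params('wrist');im,d=get_image('wrist');cv2.imwrite('pics/w3.png',im[:,:,::-1])
for n in ['lemon','apple','pear']:
  for t in tip_of(n,'wrist')[:2]: print(n,t, world('wrist',d,t['pixel'],P))
```

```text
12.1833 [0.60331253 0.18445273 0.2446422 ] [-3.14101605e+00  1.76145342e-04  2.91307030e+00] [-0.15078351  0.19437084 -0.3568237 ]
lemon {'pixel': [318.9, 180.8], 'score': 0.57} [0.60495127 0.18449617 0.06105962]
apple {'pixel': [321.6, 179.6], 'score': 0.25} [0.60448579 0.1874523  0.06044181]
pear {'pixel': [396.9, 171.7], 'score': 0.78} [0.61350078 0.26405079 0.06123528]
```

View pics/w3.png

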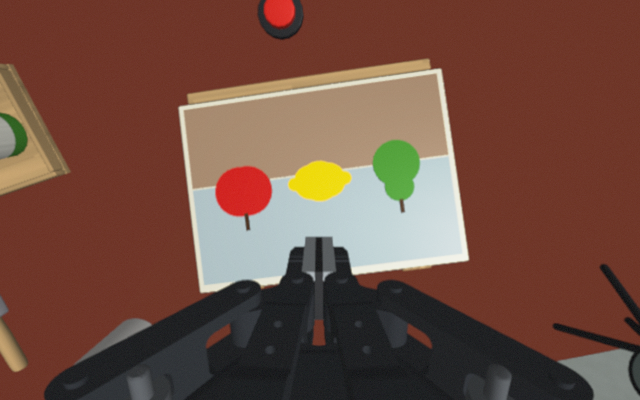

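The wrist view shows the lemon at (320,181), between the apple (244,191) and the pear (397,170). That gives about (0.605, 0.185, 0.061). I descend to 3 cm above and hold.

>>> play_rows --increments '[{"linear":[0.003,0.002,-0.06],"rotation":[0,0,0],"jaw":0},{"linear":[0.003,0.002,-0.12],"rotation":[0,0,0],"jaw":0},{"linear":[0.003,0.002,-0.18],"rotation":[0,0,0],"jaw":0},{"linear":[0.003,0.002,-0.23],"rotation":[0,0,0],"jaw":0},{"linear":[0.003,0.002,-0.255],"rotation":[0,0,0],"jaw":0},{"linear":[0.003,0.002,-0.268],"rotation":[0,0,0],"jaw":0},{"linear":[0.003,0.002,-0.268],"rotation":[0,0,0],"jaw":0},{"linear":[0.003,0.002,-0.268],"rotation":[0,0,0],"jaw":0},{"linear":[0.003,0.002,-0.268],"rotation":[0,0,0],"jaw":0},{"linear":[0.003,0.002,-0.268],"rotation":[0,0,0],"jaw":0},{"linear":[0.003,0.002,-0.268],"rotation":[0,0,0],"jaw":0},{"linear":[0.003,0.002,-0.268],"rotation":[0,0,0],"jaw":0}]'

```text
clock: 13.38
tcp_pos: [0.6052, 0.1875, 0.1113]
tool_rot: [3.141, 0.001, 2.915]
wrist_force: [-0.3, -0.6, 0.3]
grip_width: -0.002
finger_force: 0.0
```

>>> play_rows --increments '[{"linear":[0,0,0],"rotation":[0,0,0],"jaw":0},{"linear":[0,0,0],"rotation":[0,0,0],"jaw":0},{"linear":[0,0,0],"rotation":[0,0,0],"jaw":0},{"linear":[0,0,0],"rotation":[0,0,0],"jaw":0},{"linear":[0,0,0],"rotation":[0,0,0],"jaw":0},{"linear":[0,0,0],"rotation":[0,0,0],"jaw":0},{"linear":[0,0,0],"rotation":[0,0,0],"jaw":0},{"linear":[0,0,0],"rotation":[0,0,0],"jaw":0},{"linear":[0,0,0],"rotation":[0,0,0],"jaw":0},{"linear":[0,0,0],"rotation":[0,0,0],"jaw":0},{"linear":[0,0,0],"rotation":[0,0,0],"jaw":0},{"linear":[0,0,0],"rotation":[0,0,0],"jaw":0},{"linear":[0,0,0],"rotation":[0,0,0],"jaw":0},{"linear":[0,0,0],"rotation":[0,0,0],"jaw":0},{"linear":[0,0,0],"rotation":[0,0,0],"jaw":0},{"linear":[0,0,0],"rotation":[0,0,0],"jaw":0},{"linear":[0,0,0],"rotation":[0,0,0],"jaw":0},{"linear":[0,0,0],"rotation":[0,0,0],"jaw":0},{"linear":[0,0,0],"rotation":[0,0,0],"jaw":0},{"linear":[0,0,0],"rotation":[0,0,0],"jaw":0}]'

```text
clock: 15.05
tcp_pos: [0.6048, 0.1873, 0.1105]
tool_rot: [3.142, 0.0, 2.915]
wrist_force: [-0.4, -0.1, -0.1]
grip_width: -0.002
finger_force: 0.0
```

>>> play_rows --increments '[{"linear":[0,0,0],"rotation":[0,0,0],"jaw":0},{"linear":[0,0,0],"rotation":[0,0,0],"jaw":0},{"linear":[0,0,0],"rotation":[0,0,0],"jaw":0},{"linear":[0,0,0],"rotation":[0,0,0],"jaw":0},{"linear":[0,0,0],"rotation":[0,0,0],"jaw":0},{"linear":[0,0,0],"rotation":[0,0,0],"jaw":0},{"linear":[0,0,0],"rotation":[0,0,0],"jaw":0},{"linear":[0,0,0],"rotation":[0,0,0],"jaw":0},{"linear":[0,0,0],"rotation":[0,0,0],"jaw":0},{"linear":[0,0,0],"rotation":[0,0,0],"jaw":0},{"linear":[0,0,0],"rotation":[0,0,0],"jaw":0},{"linear":[0,0,0],"rotation":[0,0,0],"jaw":0}]'

```text
clock: 16.05
tcp_pos: [0.6048, 0.1872, 0.1105]
tool_rot: [3.142, 0.0, 2.915]
wrist_force: [0.1, 0.3, -0.2]
grip_width: 0.007
finger_force: 0.0
```

Held for about 2.7 s at 3 cm. Now I retract: straight up, then back and sideways.

>>> play_rows --increments '[{"linear":[0,0,0.08],"rotation":[0,0,0],"jaw":0},{"linear":[0,0,0.16],"rotation":[0,0,0],"jaw":0},{"linear":[0,0,0.24],"rotation":[0,0,0],"jaw":0},{"linear":[0,0,0.32],"rotation":[0,0,0],"jaw":0},{"linear":[0,0,0.5],"rotation":[0,0,0],"jaw":0},{"linear":[0,0,0.5],"rotation":[0,0,0],"jaw":0},{"linear":[0,0,0.5],"rotation":[0,0,0],"jaw":0},{"linear":[-0.26,-0.4,0.5],"rotation":[0,0,0],"jaw":0},{"linear":[-0.26,-0.4,0.5],"rotation":[0,0,0],"jaw":0},{"linear":[-0.26,-0.4,0.5],"rotation":[0,0,0],"jaw":0},{"linear":[-0.26,-0.4,0.5],"rotation":[0,0,0],"jaw":0},{"linear":[-0.26,-0.4,0.5],"rotation":[0,0,0],"jaw":0},{"linear":[-0.26,-0.4,0.5],"rotation":[0,0,0],"jaw":0},{"linear":[-0.26,-0.4,0.5],"rotation":[0,0,0],"jaw":0},{"linear":[-0.26,-0.4,0.5],"rotation":[0,0,0],"jaw":0},{"linear":[-0.26,-0.4,0.5],"rotation":[0,0,0],"jaw":0},{"linear":[-0.26,-0.4,0.5],"rotation":[0,0,0],"jaw":0}]'

```text
clock: 17.47
tcp_pos: [0.4753, -0.0115, 0.3604]
tool_rot: [-3.142, 0.0, 2.917]
wrist_force: [0.8, 0.6, -0.1]
grip_width: -0.005
finger_force: 0.0
```

Run:
```python
from h import *
s=state();print(s['clock'],s['tcp_pos'],np.abs(s['qvel']).max())
im,d=get_image('side')
for n in ['rec_top','jar_yellow_lid']:
  for t in tip_of(n,'side')[:2]: print(n,t['score'],world('side',d,t['pixel']))
print(job_done())
```

```text
17.4667 [ 0.47531823 -0.01150769  0.36043601] 0.009708670259791734
rec_top 0.84 [0.43759651 0.18086069 0.02184412]
jar_yellow_lid 0.9 [ 0.3525061  -0.27433819  0.07166943]
jar_yellow_lid 0.56 [ 0.47956045 -0.35015337  0.07848554]
the job is handed in; nothing more can be done
None
```

I pressed the record button fully and it came back up. I then pointed at the yellow jar (about 3 s) and the painted lemon (about 2.7 s), each from about 3 cm above, drew the arm back to about 34 cm above the table beside the canvas, and handed the job in after about 17.5 s; no verdict came back.

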